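# Set the grinder's dust gate half open and block it there

## Task

The slide gate of the dust port is locked shut by the orange keeper block. Lift the block out and put it down, pull the stiff gate open to the red half-open mark, then take the block another way and set it squarely crosswise behind the pull tab, between tab and rear stop, flat on the gate plate and centred, with no more than 5 mm of play left, so the gate cannot slide shut. Leave the tools and parts around it where they are.

Things in the scene. Friction and masses are not known exactly. Their poses are not given: they have to be found in the camera images.
- gate_unit: Fixed grey dust port on the bench. Origin on the bench top under the tab's closed position; own x runs along the track from front stop to round duct collar, z up. Base 130 mm wide (y), x = -82 to 135 mm, top z = 24 mm. Rails at y = +-51 mm, top z = 34.5 mm, with 10 mm ticks and a wide red half-open mark at x = -38 mm. Collar round x = 85 mm, radius 56 mm at foot, 46 mm above, top z = 62 mm.
- slide_gate (a joint): Opening of the gate in m: 0 shut, grows as it is pulled along the unit's own -x; red mark at 0.038, end of travel 0.057. About 8 N of sliding friction; stays where it is left. The steel gate plate, 88 mm wide, top at z = 30 mm, reaches back from the tab under rear stop and collar. The gap between rear stop and tab equals the opening.
- gate_tab (a point): Centre of the black grip on the gate's upright pull tab, 76 mm above the bench; axes as the unit. The grip is 29 mm wide (y), 13 mm thick (x) and 34 mm high, its top at 93 mm; the steel tab below it is 28 mm wide and 12 mm thick. A pinch across its 29 mm width keeps clear of both stops.
- block_center (a point): Centre of the loose orange keeper block, 56 mm long (own x), 35 mm wide (y), 40 mm high, about 0.12 kg. At the start it lies lengthwise on the base (underside 24 mm above the bench) between tab and front stop with 3 mm of play: only its sides can be held. Crosswise behind the tab only its 35 mm wide ends can be held.
- hold_bay (a point): Fixed point on the top of the gate plate (30 mm above the bench), midway between rear stop and tab when the gate stands at the red mark; axes as the unit. At another opening the middle of the gap lies at unit x = 6 mm - opening / 2.
- front_stop (a point): Inner face of the fixed front stop bar at its top edge (unit x = -65 mm, z = 45 mm); the bar is 70 mm wide (y) and 12 mm thick.
- rear_stop (a point): Front face of the fixed rear stop, a bridge over the gate plate, at its top edge (unit x = 6 mm, z = 44 mm); 112 mm wide (y), 12 mm thick.
- free_spot (a point): Point on the bench top beside the port (unit x = 20, y = 112 mm); the bench is clear here for 45 mm all round: a place to put the block down.
- driver_red: Red screwdriver lying on the bench in front of the port, to be left alone; 28 x 190 mm.
- spanner_19: Steel spanner, 40 x 190 x 8 mm, lying near the bench's front edge, to be left alone.
- bush: Small steel bush, 27 mm wide and 30 mm high, standing behind and to the left of the port, to be left alone.
- bench_grinder_grey: Fixed grey bench grinder to the right of the port (towards -y), 418 mm long (y), 263 mm deep (x) and 259 mm high; its wheel guard's near side is at about y = 0.07 m. Go over it, never through it.
Things that resemble listed ones, but are neither listed nor needed, are in the scene too. There is more than one size of the part that bears block_center; the job needs the larger.

How it is judged:
By the outcome, as a careful person would: the job done as asked, in the order asked, and still so for the second after the job is handed in, with the robot touching nothing.
It also fails if it takes over 64 s, if anything falls off the work surface, if the arm or the gripper's body presses on something with over 40 N, if the wrist force passes 120 N, or if a joint passes its speed limit or range.

## Robot

A 7-joint arm with a two-finger parallel gripper is mounted at the origin on a cart in front of the work surface, level with it; the furniture and walls round the work are solid. World frame = base frame: x ahead of the robot, y to its left, z up, the work surface at z = 0. Lengths are in mm, angles in degrees, forces in N, time in s.
With the tool pointing down it reaches from about 425 to 825 mm from the base axis. Payload 3.6 kg.
Tool frame: the origin (TCP) lies on the front face of the gripper's body, between the roots of the fingers; the fingertips stand 73 mm ahead of it and the grasp point (between the pads) lies 54 mm ahead of it (arm.tcp_to_grasp is the z of the grasp point in the tool frame, in mm); z points along the fingers, x is the direction in which the jaws open and shut, and the axes are right-handed (so a half turn about z gives the same grasp; the last joint's range is limited). The gripper opens to 85 mm and grips with 20 to 120 N. Pads are 22 mm wide; open, the fingers measure 114 mm over their backs; the gripper's body (76 mm by 85 mm) begins 54 mm behind the grasp point. The pads swing forward as they close: fully open they stand 13 mm farther back than shut.
Start: joints at [-1.518, 35.231, -0.722, 81.555, 0.464, 63.22, -2.315], TCP at [649.976, 0.021, 303.897] pointing down, gripper open.
Joint ranges: [-178.69, 178.69], [-17.37, 117.87], [-77.05, 75.6], [15.02, 138.74], [-78.02, 258.01], [0.78, 113.62], [-162.83, 162.83]. Speed limits (degrees/s): [159.86, 159.86, 180, 180, 180, 180, 180].

## Interface

Orientations are given as a 3x3 rotation matrix whose columns are the frame's x, y, z axes.
In Python, from workcell import arm gives the robot as it stands. The module is installed in compiled form; this text tells all that it offers.
- The arm moves only by the tool move_arm, never from a script. Its argument "targets" is a list of rows, each an object of numbers: "ax", "ay", "az": the turn, a rotation vector about the world's x, y, z normalised to -1 to 1, where 1 is 0.1 rad; "tx", "ty", "tz": the shift along the world's x, y, z normalised to -1 to 1, where 1 is 40 mm; "fingers": the opening, from -1 (shut) to 1 (fully open). In form: [{"ax": .., "ay": .., "az": .., "tx": .., "ty": .., "tz": .., "fingers": ..}, ...]. A call has exactly 10 rows; each row shifts and turns the commanded pose from where the row before left it; what a row does not reach is not made up. A row lasts 1/8 s, in which the tool goes at most 62.5 mm and 10.7 degrees, less where a joint would pass 70% of its speed; a pose out of reach is approached as far as the arm can. A call with a number of a shift or a turn outside -1 to 1 is refused whole. A call with a gripper value outside its range is refused whole. The fingers move at their own pace and stop on an object; "squeeze" is the grip in N (left out, the last holds). Time passes only in rows, so rows that do not move let the fingers close, or fill a call up. It gives the time, the measured TCP pose, the force and the opening at its end, in the units of the state.
- arm.sense(): the state, without advancing time (a new reading comes with each control period).
- arm.snapshot(name): name is "scene" or "side" or "wrist"; returns the picture (400x640x3 uint8, blue, green, red); there is no depth.
- arm.calibration(name): a dict with "mtx" (3x3 intrinsics, pixels), "k1" (the pictures are not rectified: a ray, as slopes to the right and down, at radius r is drawn at 1 + k1 r^2 times it, then the intrinsics apply), "origin" and "attitude" of the camera in the world. Camera axes: x right, y up, looking along -z (the intrinsics and any distortion apply to the point x, -y, -z); pixel columns grow to the right and rows downward; lengths in mm; the calibration is good to about 2 mm. A picture is of the moment at which its call begins: read the wrist's pose just before it. calibration takes no time and is no camera call; for the wrist camera it gives the pose at the moment of the call.
- arm.sign_off(): hands the job in, once; it reports no verdict.
The state is a dict: "time": time; "joint_positions": joint angles; "dq": joint speeds; "joint_torque": joint torques, N m; "ee_pos": TCP position; "eef_rot": TCP orientation; "force": force on the tool from outside, world axes, zero at the start; "wrist_torque": the same for the moment, N m; "finger_gap": finger opening in mm.
Only numpy, scipy, OpenCV 4.12 (cv2) and the standard library are available. Lean on these libraries where they do the work, as an engineer would, in place of code of your own. Each camera call takes 0.05 s, during which the arm holds its last target.

## Working session

There is one attempt and no reset: what is moved stays moved. The work goes in short steps, Python scripts to look and compute and a tool call to move; the robot and the scene stay as the last step left them, time stands still between calls to the robot, and variables do not carry over. Pictures are saved under pics/ and viewed, and the job is handed in when it is done.

Besides the shell and the picture viewer there is one more tool, called by a JSON object that holds its "method" and its "body". move_arm: Moves the arm, as the interface text tells. Scaled input: -1 to 1 covers 40 mm each way for a shift and 0.1 rad each way for a turn. Its arguments: {"type":"object","properties":{"targets":{"type":"array"},"squeeze":{"type":"number"}},"required":["targets"]}

```bash
mkdir -p pics; cat > h.py <<'E'
import numpy as np,cv2
from workcell import arm
def ray(cal,u,v):
    K=np.array(cal['mtx'],float);k1=cal['k1']
    d=cv2.undistortPoints(np.array([[[u,v]]],float),K,np.array([k1,0,0,0],float))[0,0]
    R=np.array(cal['attitude']);return np.array(cal['origin'],float),R@np.array([d[0],-d[1],-1.])
def onz(cal,u,v,z):
    o,d=ray(cal,u,v);return o+d*(z-o[2])/d[2]
def proj(cal,P):
    K=np.array(cal['mtx'],float);R=np.array(cal['attitude']);p=R.T@(np.array(P,float)-np.array(cal['origin']))
    x,y=p[0]/-p[2],-p[1]/-p[2];s=1+cal['k1']*(x*x+y*y)
    return K[0,0]*x*s+K[0,2],K[1,1]*y*s+K[1,2]
def tri(c1,p1,c2,p2):
    o1,d1=ray(c1,*p1);o2,d2=ray(c2,*p2);d1/=np.linalg.norm(d1);d2/=np.linalg.norm(d2)
    t=np.linalg.lstsq(np.c_[d1,-d2],o2-o1,rcond=None)[0];a=o1+d1*t[0];b=o2+d2*t[1];return (a+b)/2,np.linalg.norm(a-b)
def st():
    s=arm.sense();print('t',s['time'],'p',np.round(s['ee_pos'],1),'F',np.round(s['force'],1),'gap',s['finger_gap']);return s
E
python3 - <<'E'
from h import *
import json
s=arm.sense();print(s)
for n in['scene','side','wrist']:
    c=arm.calibration(n);print(n,c);cv2.imwrite(f'pics/{n}0.png',arm.snapshot(n))
    json.dump({k:np.array(v).tolist() for k,v in c.items()},open(f'{n}0.json','w'))
E
```

```text
{'time': 0.0, 'joint_positions': array([-1.51973782, 35.29150832, -0.72282093, 81.64188421,  0.46417207,
       63.21832829, -2.31592804]), 'dq': array([-0.00179304, -0.03739752, -0.00666499,  0.06549488, -0.04407885,
       -0.05831594, -0.04896789]), 'joint_torque': array([ 1.38264377e-04, -4.69217670e+01,  2.59523503e-01, -1.71036780e+01,
        1.00907375e-02,  9.80606623e-03,  4.10031795e-07]), 'ee_pos': array([6.49423290e+02, 2.72193330e-02, 3.02709058e+02]), 'eef_rot': array([[ 9.99996624e-01,  7.05581625e-05, -2.59753368e-03],
       [ 7.04555589e-05, -9.99999997e-01, -3.95918884e-05],
       [-2.59753646e-03,  3.94087440e-05, -9.99996626e-01]]), 'force': array([-0.60797014,  0.28328613,  0.33303262]), 'wrist_torque': array([-0.05370507,  0.00903705, -0.01959109]), 'finger_gap': 85.54490646080724}
scene {'mtx': array([[478.37704885,   0.        , 319.10048042],
       [  0.        , 478.37704885, 198.43593523],
       [  0.        ,   0.        ,   1.        ]]), 'k1': 0.04831894693408294, 'origin': array([  -1.41784819, -753.94054972,  877.76568162]), 'attitude': array([[ 0
[... 304 characters left out ...]
'k1': -0.0717356808286686, 'origin': array([-235.90970361,  510.69788668, 1059.73861362]), 'attitude': array([[-0.45278372,  0.68583133, -0.56975634],
       [-0.89160519, -0.34454433,  0.29381862],
       [ 0.0052037 ,  0.641034  ,  0.76749484]])}
wrist {'mtx': array([[286.52419902,   0.        , 321.43334109],
       [  0.        , 286.52419902, 200.74562444],
       [  0.        ,   0.        ,   1.        ]]), 'k1': 0.003297286246457465, 'origin': array([649.5350521 ,  76.28322839, 373.09656751]), 'attitude': array([[ 9.99997915e-01,  1.42961187e-04,  2.03715177e-03],
       [-7.44088167e-04,  9.54479431e-01,  2.98275814e-01],
       [-1.90177760e-03, -2.98276708e-01,  9.54477547e-01]])}
```

View pics/scene0.png

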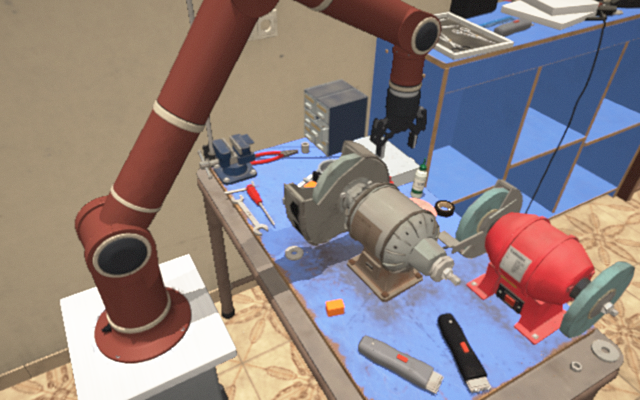

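View pics/side0.png

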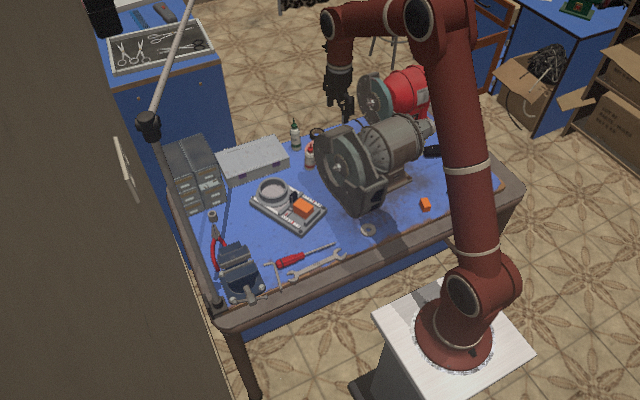

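View pics/wrist0.png

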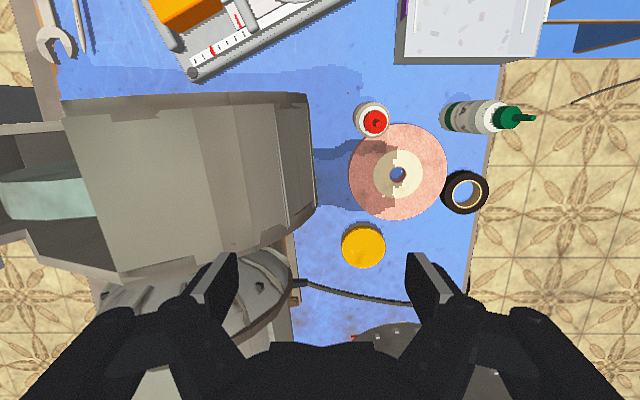

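```bash
python3 - <<'E'
import json
from h import *
c=json.load(open('side0.json'))
im=cv2.imread('pics/side0.png')
cv2.imwrite('pics/side0c.png',cv2.resize(im[150:270,220:350],None,fx=5,fy=5,interpolation=cv2.INTER_CUBIC)[:600,:650])
print('block',onz(c,303,207,64),'smallorange',onz(c,425,204,20),'collar',onz(c,272,190,62))
E
```

```text
block [505.72530925 185.79098654  64.        ] smallorange [ 376.71517732 -177.43170155   20.        ] collar [611.46639217 241.74564317  62.        ]
```

View pics/side0c.png

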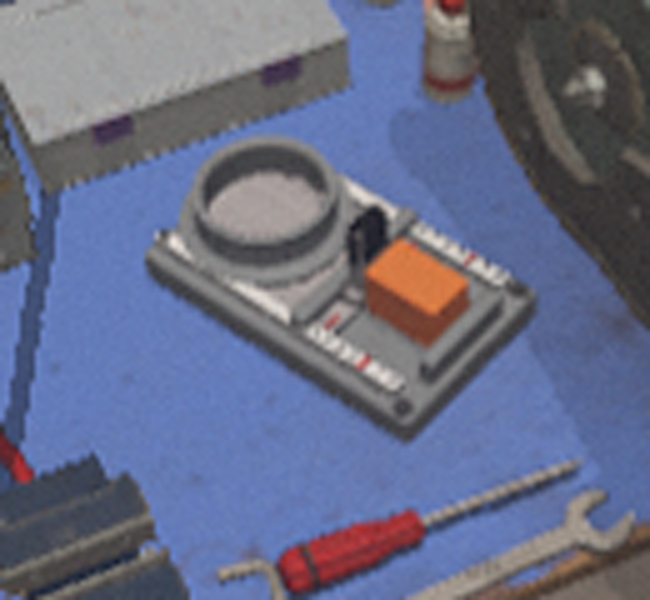

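{"method": "move_arm", "body": {"targets": [{"ax": 0,"ay": 0,"az": -1,"tx": 0,"ty": 0,"tz": 1,"fingers": 1},{"ax": 0,"ay": 0,"az": -1,"tx": 0,"ty": 0,"tz": 0.8,"fingers": 1},{"ax": 0,"ay": 0,"az": -1,"tx": -0.15,"ty": 0.75,"tz": 0,"fingers": 1},{"ax": 0,"ay": 0,"az": -1,"tx": -0.15,"ty": 0.75,"tz": 0,"fingers": 1},{"ax": 0,"ay": 0,"az": -1,"tx": -0.15,"ty": 0.75,"tz": 0,"fingers": 1},{"ax": 0,"ay": 0,"az": -1,"tx": -0.15,"ty": 0.75,"tz": 0,"fingers": 1},{"ax": 0,"ay": 0,"az": -1,"tx": -0.15,"ty": 0.75,"tz": 0,"fingers": 1},{"ax": 0,"ay": 0,"az": -1,"tx": -0.15,"ty": 0.75,"tz": 0,"fingers": 1},{"ax": 0,"ay": 0,"az": -1,"tx": -0.15,"ty": 0.75,"tz": 0,"fingers": 1},{"ax": 0,"ay": 0,"az": -1,"tx": -0.15,"ty": 0.75,"tz": 0,"fingers": 1}], "squeeze": 40}}

```text
time: 1.4
ee_pos: [601.5, 241.0, 375.4]
eef_rot: [[0.538, -0.843, -0.001], [-0.843, -0.538, -0.0], [-0.0, 0.001, -1.0]]
force: [0.1, 1.0, -0.1]
finger_gap: 85.5
```

```bash
cat >> h.py <<'E'
import json
def grab(n,tag):
    c={k:np.array(v).tolist() for k,v in arm.calibration(n).items()}
    im=arm.snapshot(n);cv2.imwrite(f'pics/{n}{tag}.png',im);json.dump(c,open(f'{n}{tag}.json','w'));return c,im
def load(n,tag): return json.load(open(f'{n}{tag}.json')),cv2.imread(f'pics/{n}{tag}.png')
E
python3 - <<'E'
from h import *
s=st();print(np.round(s['eef_rot'],4),s['joint_positions'])
grab('wrist',1);st();
E
```

```text
t 1.4 p [601.5 241.  375.4] F [ 0.1  1.  -0.1] gap 85.45091886768574
[[ 5.377e-01 -8.432e-01 -1.000e-03]
 [-8.432e-01 -5.377e-01 -3.000e-04]
 [-3.000e-04  1.000e-03 -1.000e+00]] [-30.88609627  32.5630072   12.87949447  75.69220193  -7.22875688
  72.59431673 -75.27293276]
t 1.45 p [599.7 247.6 375. ] F [-1.1  4.6  1. ] gap 85.42262123794148
```

View pics/wrist1.png

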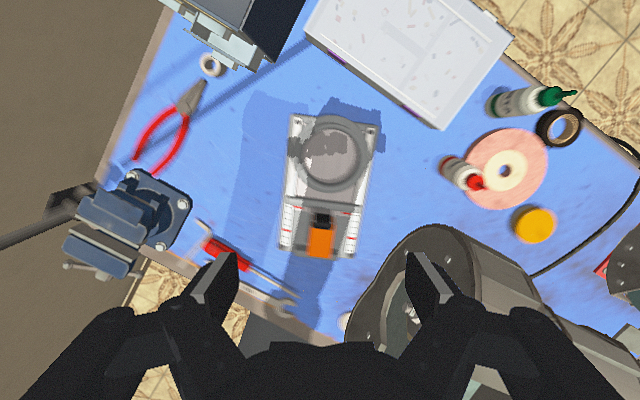

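```bash
python3 - <<'E'
from h import *
c,im=grab('wrist',2);st()
hsv=cv2.cvtColor(im,cv2.COLOR_BGR2HSV)
m=cv2.inRange(hsv,(8,150,140),(22,255,255))
m[265:]=0
cs,_=cv2.findContours(m,0,1)
for k in cs:
    if cv2.contourArea(k)>100:
        print(cv2.contourArea(k),cv2.boundingRect(k));r=cv2.minAreaRect(k);print(r)
        P=np.array([onz(c,*p,64)[:2] for p in cv2.boxPoints(r)]);print(P,P.mean(0))
cv2.imwrite('pics/w2c.png',cv2.resize(im[105:275,260:400],None,fx=4,fy=3.5,interpolation=cv2.INTER_CUBIC))
E
```

```text
t 1.5 p [600.  245.7 374.9] F [ 0.1  1.5 -0.8] gap 85.43401258447327
615.0 (315, 225, 28, 35)
((328.4695129394531, 241.77438354492188), (24.294937133789062, 34.34421157836914), 6.340191841125488)
[[482.9660078  186.8580712 ]
 [531.87377949 211.50133263]
 [547.2226375  180.25023265]
 [498.79777766 154.30625931]] [515.21505061 183.22897395]
944.5 (524, 210, 39, 35)
((543.0, 227.00001525878906), (32.52690887451172, 39.59798049926758), 45.0)
[[679.05484099 -32.66742994]
 [730.66195176 -35.10809829]
 [723.79455671 -87.46094088]
 [670.65317497 -86.69076379]] [701.04113111 -60.48180822]
```

View pics/w2c.png

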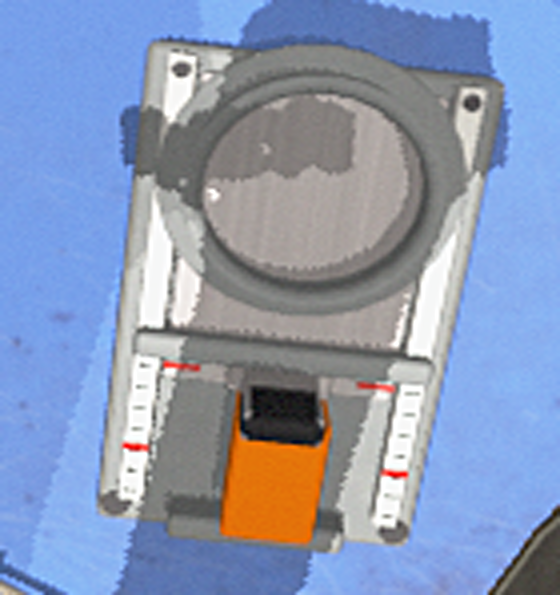

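{"method": "move_arm", "body": {"targets": [{"ax": 0,"ay": 0,"az": -0.7,"tx": -0.35,"ty": -0.25,"tz": -0.9,"fingers": 1},{"ax": 0,"ay": 0,"az": 0,"tx": -0.35,"ty": -0.25,"tz": -0.9,"fingers": 1},{"ax": 0,"ay": 0,"az": 0,"tx": -0.35,"ty": -0.25,"tz": -0.9,"fingers": 1},{"ax": 0,"ay": 0,"az": 0,"tx": -0.35,"ty": -0.25,"tz": -0.9,"fingers": 1},{"ax": 0,"ay": 0,"az": 0,"tx": 0,"ty": 0,"tz": 0,"fingers": 1},{"ax": 0,"ay": 0,"az": 0,"tx": 0,"ty": 0,"tz": 0,"fingers": 1},{"ax": 0,"ay": 0,"az": 0,"tx": 0,"ty": 0,"tz": 0,"fingers": 1},{"ax": 0,"ay": 0,"az": 0,"tx": 0,"ty": 0,"tz": 0,"fingers": 1},{"ax": 0,"ay": 0,"az": 0,"tx": 0,"ty": 0,"tz": 0,"fingers": 1},{"ax": 0,"ay": 0,"az": 0,"tx": 0,"ty": 0,"tz": 0,"fingers": 1}]}}

```text
time: 2.75
ee_pos: [546.0, 200.1, 232.1]
eef_rot: [[0.48, -0.877, 0.0], [-0.877, -0.48, 0.0], [-0.0, -0.0, -1.0]]
force: [-0.2, -0.2, -1.0]
finger_gap: 85.3
```

```bash
python3 - <<'E'
from h import *
s=st();print(np.round(s['eef_rot'],4))
c,im=grab('wrist',3)
cv2.imwrite('pics/w3c.png',cv2.resize(im[40:300,180:460],None,fx=2.3,fy=2.3,interpolation=cv2.INTER_CUBIC))
E
```

```text
t 2.75 p [546.  200.1 232.1] F [-0.2 -0.2 -1. ] gap 85.34018675504586
[[ 4.804e-01 -8.771e-01  3.000e-04]
 [-8.771e-01 -4.804e-01  2.000e-04]
 [-0.000e+00 -4.000e-04 -1.000e+00]]
```

View pics/w3c.png

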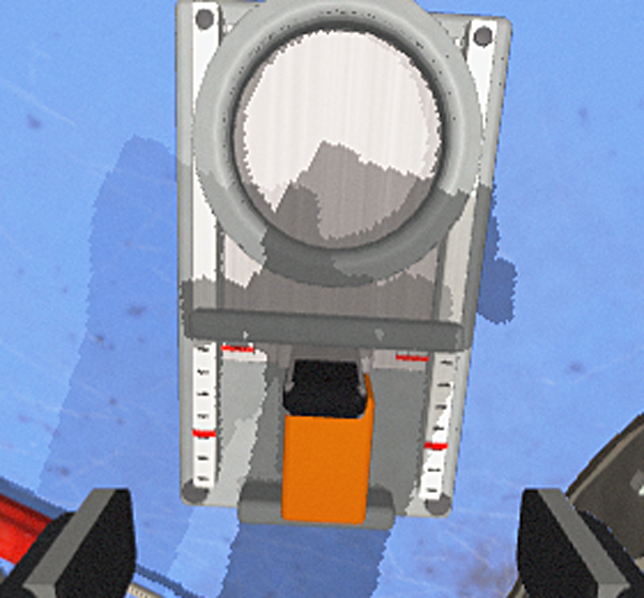

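```bash
cat >> h.py <<'E'
def redmarks(im,box):
    hsv=cv2.cvtColor(im,cv2.COLOR_BGR2HSV)
    m=cv2.inRange(hsv,(0,120,90),(5,255,255))|cv2.inRange(hsv,(172,120,90),(180,255,255))
    x0,y0,x1,y1=box;k=np.zeros_like(m);k[y0:y1,x0:x1]=m[y0:y1,x0:x1]
    n,l,s,ce=cv2.connectedComponentsWithStats(k)
    return [(s[i],ce[i]) for i in range(1,n) if s[i][4]>=5]
E
python3 - <<'E'
from h import *
c,im=load('wrist',3)
for s,ce in redmarks(im,(240,170,400,260)): print(s,ce,onz(c,*ce,34.5)[:2],onz(c,*ce,30)[:2])
hsv=cv2.cvtColor(im,cv2.COLOR_BGR2HSV)
m=cv2.inRange(hsv,(8,150,200),(22,255,255));m[:190]=0;m[290:]=0
k=max(cv2.findContours(m,0,1)[0],key=cv2.contourArea);r=cv2.minAreaRect(k);print(r)
for p in cv2.boxPoints(r):print(p,onz(c,*p,64)[:2])
# per-row extents
for v in range(215,268,6):
    xs=np.where(m[v,250:400])[0]+250
    if len(xs):
        a,b=onz(c,xs[0]-.5,v,64),onz(c,xs[-1]+.5,v,64);print(v,xs[0],xs[-1],np.round((a+b)/2,1),np.linalg.norm(a-b))
E
```

```text
[276 190  15   3  30] [282.73333333 191.16666667] [530.10679451 234.26067703] [528.71870136 234.21807802]
[352 194  15   3  29] [358.86206897 195.27586207] [561.92103199 167.39389865] [561.06740168 166.22797213]
[264 227  10   3  30] [268.5 228. ] [488.67923596 229.74103322] [486.59518112 229.62250651]
[364 232  11   4  28] [368.92857143 233.57142857] [532.04924559 137.62864444] [530.69378462 135.96267694]
((321.8587341308594, 239.3899383544922), (37.13444519042969, 54.244598388671875), 2.38594388961792)
[302.1785  265.71576] [482.98920446 186.35269215]
[304.43674 211.51819] [531.70210012 209.48617259]
[341.53897 213.06412] [546.13215631 180.05971095]
[339.28073 267.2617 ] [498.24254728 155.01985939]
215 340 341 [544.1 180.   64. ] 1.7701368319047717
221 305 341 [531.7 190.8  64. ] 32.96514482016111
227 304 340 [526.2 188.8  64. ] 33.18604137654685
233 304 340 [521.1 186.   64. ] 33.40990022082261
239 304 340 [515.9 183.2  64. ] 33.636698262916624
245 304 339 [510.4 180.7  64. ] 32.95116434434648
251 303 339 [504.9 178.2  64. ] 34.0992523105556
257 303 338 [499.2 175.6  64. ] 33.40721970537591
263 303 337 [493.5 173.1  64. ] 32.70543942102434
```

{"method": "move_arm", "body": {"targets": [{"ax": 0,"ay": 0,"az": -0.6,"tx": -0.4,"ty": -0.21,"tz": 0,"fingers": 0.4},{"ax": 0,"ay": 0,"az": 0,"tx": -0.38,"ty": -0.21,"tz": -0.5,"fingers": 0.4},{"ax": 0,"ay": 0,"az": 0,"tx": 0,"ty": 0,"tz": -0.9,"fingers": 0.4},{"ax": 0,"ay": 0,"az": 0,"tx": 0,"ty": 0,"tz": -0.9,"fingers": 0.4},{"ax": 0,"ay": 0,"az": 0,"tx": 0,"ty": 0,"tz": -0.5,"fingers": 0.4},{"ax": 0,"ay": 0,"az": 0,"tx": 0,"ty": 0,"tz": 0,"fingers": 0.4},{"ax": 0,"ay": 0,"az": 0,"tx": 0,"ty": 0,"tz": 0,"fingers": 0.4},{"ax": 0,"ay": 0,"az": 0,"tx": 0,"ty": 0,"tz": 0,"fingers": 0.4},{"ax": 0,"ay": 0,"az": 0,"tx": 0,"ty": 0,"tz": 0,"fingers": 0.4},{"ax": 0,"ay": 0,"az": 0,"tx": 0,"ty": 0,"tz": 0,"fingers": 0.4}]}}

```text
time: 4.05
ee_pos: [514.9, 183.3, 120.4]
eef_rot: [[0.427, -0.904, 0.001], [-0.904, -0.427, 0.0], [-0.0, -0.001, -1.0]]
force: [0.6, -0.2, -0.3]
finger_gap: 60.1
```

```bash
python3 - <<'E'
from h import *
s=st();print(np.round(s['eef_rot'],4))
grab('wrist',4);grab('side',4)
a=cv2.imread('pics/wrist4.png');b=cv2.imread('pics/side4.png')
cv2.imwrite('pics/c4.png',np.vstack([a[150:],cv2.resize(b[150:250,230:390],(640,400))])[:600])
E
```

```text
t 4.05 p [514.9 183.3 120.4] F [ 0.6 -0.2 -0.3] gap 60.11186924799368
[[ 4.267e-01 -9.044e-01  8.000e-04]
 [-9.044e-01 -4.267e-01  4.000e-04]
 [-0.000e+00 -9.000e-04 -1.000e+00]]
```

View pics/c4.png

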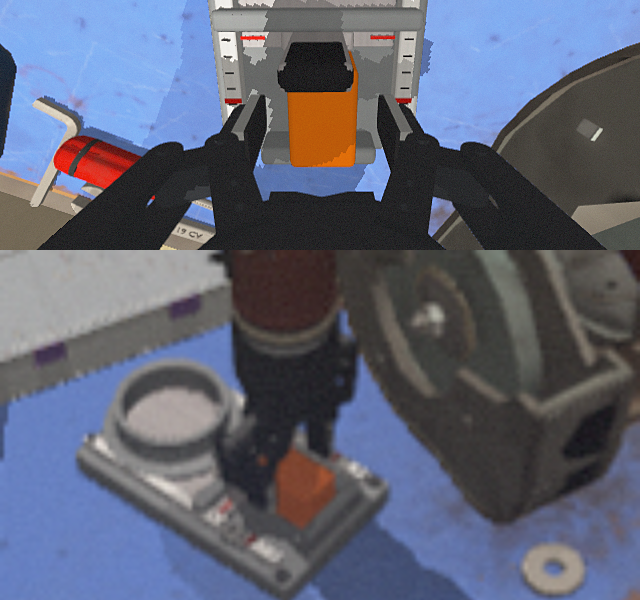

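{"method": "move_arm", "body": {"targets": [{"ax": 0,"ay": 0,"az": 0,"tx": 0,"ty": 0,"tz": -0.45,"fingers": 0.4},{"ax": 0,"ay": 0,"az": 0,"tx": 0,"ty": 0,"tz": 0,"fingers": 0.4},{"ax": 0,"ay": 0,"az": 0,"tx": 0,"ty": 0,"tz": 0,"fingers": 0},{"ax": 0,"ay": 0,"az": 0,"tx": 0,"ty": 0,"tz": 0,"fingers": -1},{"ax": 0,"ay": 0,"az": 0,"tx": 0,"ty": 0,"tz": 0,"fingers": -1},{"ax": 0,"ay": 0,"az": 0,"tx": 0,"ty": 0,"tz": 0,"fingers": -1},{"ax": 0,"ay": 0,"az": 0,"tx": 0,"ty": 0,"tz": 0,"fingers": -1},{"ax": 0,"ay": 0,"az": 0,"tx": 0,"ty": 0,"tz": 0,"fingers": -1},{"ax": 0,"ay": 0,"az": 0,"tx": 0,"ty": 0,"tz": 0,"fingers": -1},{"ax": 0,"ay": 0,"az": 0,"tx": 0,"ty": 0,"tz": 0,"fingers": -1}]}}

```text
time: 5.4
ee_pos: [515.2, 183.3, 102.5]
eef_rot: [[0.427, -0.904, 0.001], [-0.904, -0.427, 0.0], [0.0, -0.001, -1.0]]
force: [-1.1, -0.7, 5.4]
finger_gap: 34.4
```

{"method": "move_arm", "body": {"targets": [{"ax": 0,"ay": 0,"az": 0,"tx": 0,"ty": 0,"tz": 0.5,"fingers": -1},{"ax": 0,"ay": 0,"az": 0,"tx": 0,"ty": 0,"tz": 0.75,"fingers": -1},{"ax": 0,"ay": 0,"az": 0,"tx": 0,"ty": 0,"tz": 1,"fingers": -1},{"ax": 0,"ay": 0,"az": 0.9,"tx": 0,"ty": 0.3,"tz": 0,"fingers": -1},{"ax": 0,"ay": 0,"az": 1,"tx": 0,"ty": 0.5,"tz": 0,"fingers": -1},{"ax": 0,"ay": 0,"az": 1,"tx": 0,"ty": 0.6,"tz": 0,"fingers": -1},{"ax": 0,"ay": 0,"az": 1,"tx": 0,"ty": 0.6,"tz": 0,"fingers": -1},{"ax": 0,"ay": 0,"az": 1,"tx": 0,"ty": 0.6,"tz": 0,"fingers": -1},{"ax": 0,"ay": 0,"az": 1,"tx": -0.05,"ty": 0.5,"tz": 0,"fingers": -1},{"ax": 0,"ay": 0,"az": 1,"tx": -0.04,"ty": 0.25,"tz": 0,"fingers": -1}]}}

```text
time: 6.65
ee_pos: [509.9, 318.6, 190.7]
eef_rot: [[0.907, -0.421, -0.002], [-0.421, -0.907, -0.0], [-0.002, 0.001, -1.0]]
force: [-0.5, 0.3, -2.1]
finger_gap: 34.6
```

```bash
python3 - <<'E'
from h import *
s=st();print(np.round(s['eef_rot'],4),s['joint_positions'][6])
c,im=grab('wrist',5)
E
```

```text
t 6.65 p [509.9 318.6 190.7] F [-0.5  0.3 -2.1] gap 34.59220456026522
[[ 9.07e-01 -4.21e-01 -2.50e-03]
 [-4.21e-01 -9.07e-01 -3.00e-04]
 [-2.10e-03  1.30e-03 -1.00e+00]] -57.4403039494463
```

View pics/wrist5.png

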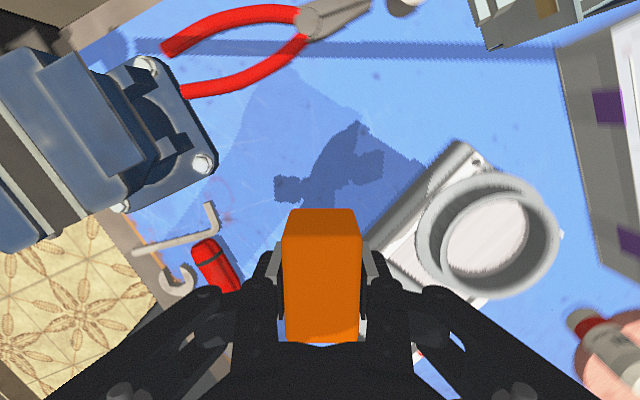

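```bash
python3 - <<'E'
from h import *
c,_=load('wrist',5)
for p in [(215,165),(110,60),(160,70),(95,140),(120,215)]: print(p,onz(c,*p,0)[:2],onz(c,*p,60)[:2],onz(c,*p,100)[:2])
c,_=load('side',4)
for p in [(225,245),(245,245),(262,280),(240,265)]: print(p,onz(c,*p,0)[:2],onz(c,*p,60)[:2],onz(c,*p,100)[:2])
E
```

```text
(215, 165) [432.99518821 386.19327987] [458.07213268 386.5677153 ] [474.79009567 386.81733891]
(110, 60) [400.14732797 497.85613822] [432.77817641 472.5518688 ] [454.53207537 455.68235585]
(160, 70) [433.21508962 474.20304672] [458.24146417 454.33819345] [474.92571386 441.09495794]
(95, 140) [347.53906624 450.71790634] [392.2680469  436.25384611] [422.08736735 426.61113929]
(120, 215) [324.01038957 382.92086378] [374.15017515 384.04784493] [407.57669888 384.7991657 ]
(225, 245) [526.11208759 434.54785483] [482.96813975 438.85929716] [454.20550785 441.73359204]
(245, 245) [499.49753373 381.21080716] [457.86044165 388.54207231] [430.10238026 393.42958241]
(262, 280) [367.55129962 380.37605798] [333.38470445 387.75458475] [310.60697434 392.67360259]
(240, 265) [441.05355191 418.53160153] [402.7254257  423.74984783] [377.17334156 427.22867871]
```

{"method": "move_arm", "body": {"targets": [{"ax": 0,"ay": 0,"az": 1,"tx": 0,"ty": 0,"tz": 0,"fingers": -1},{"ax": 0,"ay": 0,"az": 1,"tx": 0,"ty": 0,"tz": -0.2,"fingers": -1},{"ax": 0,"ay": 0,"az": 1,"tx": 0,"ty": 0,"tz": -0.3,"fingers": -1},{"ax": 0,"ay": 0,"az": 1,"tx": 0.02,"ty": 0,"tz": -0.4,"fingers": -1},{"ax": 0,"ay": 0,"az": 1,"tx": 0.02,"ty": 0,"tz": -0.5,"fingers": -1},{"ax": 0,"ay": 0,"az": 1,"tx": 0,"ty": 0,"tz": -0.5,"fingers": -1},{"ax": 0,"ay": 0,"az": 1,"tx": 0,"ty": 0,"tz": -0.4,"fingers": -1},{"ax": 0,"ay": 0,"az": 1,"tx": 0,"ty": 0,"tz": -0.25,"fingers": -1},{"ax": 0,"ay": 0,"az": 0.76,"tx": 0,"ty": 0,"tz": -0.15,"fingers": -1},{"ax": 0,"ay": 0,"az": 0,"tx": 0,"ty": 0,"tz": 0,"fingers": -1}]}}

```text
time: 7.95
ee_pos: [512.2, 316.1, 82.7]
eef_rot: [[0.907, 0.42, -0.003], [0.42, -0.907, -0.002], [-0.003, 0.001, -1.0]]
force: [0.2, -0.0, -2.0]
finger_gap: 34.5
```

{"method": "move_arm", "body": {"targets": [{"ax": 0,"ay": 0,"az": 0,"tx": 0,"ty": 0,"tz": -0.1,"fingers": -1},{"ax": 0,"ay": 0,"az": 0,"tx": 0,"ty": 0,"tz": 0,"fingers": -1},{"ax": 0,"ay": 0,"az": 0,"tx": 0,"ty": 0,"tz": 0,"fingers": 0.2},{"ax": 0,"ay": 0,"az": 0,"tx": 0,"ty": 0,"tz": 0,"fingers": 0.4},{"ax": 0,"ay": 0,"az": 0,"tx": 0,"ty": 0,"tz": 0,"fingers": 0.4},{"ax": 0,"ay": 0,"az": 0,"tx": 0,"ty": 0,"tz": 0,"fingers": 0.4},{"ax": 0,"ay": 0,"az": 0,"tx": 0,"ty": 0,"tz": 0.3,"fingers": 0.4},{"ax": 0,"ay": 0,"az": 0,"tx": 0,"ty": 0,"tz": 0.8,"fingers": 0.4},{"ax": 0,"ay": 0,"az": 0,"tx": 0,"ty": 0,"tz": 1,"fingers": 0.4},{"ax": 0,"ay": 0,"az": -0.7,"tx": 0,"ty": 0,"tz": 1,"fingers": 0.4}]}}

```text
time: 9.2
ee_pos: [512.8, 317.1, 205.9]
eef_rot: [[0.934, 0.356, 0.0], [0.356, -0.934, 0.001], [0.0, -0.0, -1.0]]
force: [0.4, 0.5, -0.9]
finger_gap: 59.9
```

{"method": "move_arm", "body": {"targets": [{"ax": 0,"ay": 0,"az": -1,"tx": 0.1,"ty": -0.2,"tz": 0.2,"fingers": 0.4},{"ax": 0,"ay": 0,"az": -1,"tx": 0.1,"ty": -0.4,"tz": 0.2,"fingers": 0.4},{"ax": 0,"ay": 0,"az": -1,"tx": 0.1,"ty": -0.4,"tz": 0.2,"fingers": 0.4},{"ax": 0,"ay": 0,"az": -1,"tx": 0.1,"ty": -0.4,"tz": 0,"fingers": 0.4},{"ax": 0,"ay": 0,"az": -1,"tx": 0.1,"ty": -0.4,"tz": 0,"fingers": 0.4},{"ax": 0,"ay": 0,"az": -1,"tx": 0.1,"ty": -0.4,"tz": 0,"fingers": 0.4},{"ax": 0,"ay": 0,"az": -1,"tx": 0.1,"ty": -0.4,"tz": 0,"fingers": 0.4},{"ax": 0,"ay": 0,"az": -1,"tx": 0.1,"ty": -0.33,"tz": 0,"fingers": 0.4},{"ax": 0,"ay": 0,"az": -1,"tx": 0,"ty": 0,"tz": 0,"fingers": 0.4},{"ax": 0,"ay": 0,"az": -1,"tx": 0,"ty": 0,"tz": 0,"fingers": 0.4}]}}

```text
time: 10.45
ee_pos: [544.8, 199.9, 228.8]
eef_rot: [[0.804, -0.595, 0.001], [-0.595, -0.804, 0.001], [-0.0, -0.001, -1.0]]
force: [-0.7, 0.6, -0.3]
finger_gap: 59.6
```

{"method": "move_arm", "body": {"targets": [{"ax": 0,"ay": 0,"az": -1,"tx": 0,"ty": 0,"tz": -0.2,"fingers": 0.4},{"ax": 0,"ay": 0,"az": -1,"tx": 0,"ty": 0,"tz": -0.4,"fingers": 0.4},{"ax": 0,"ay": 0,"az": -1,"tx": 0,"ty": 0,"tz": -0.5,"fingers": 0.4},{"ax": 0,"ay": 0,"az": -1,"tx": 0,"ty": 0,"tz": -0.3,"fingers": 0.4},{"ax": 0,"ay": 0,"az": -0.94,"tx": 0,"ty": 0,"tz": 0,"fingers": 0.4},{"ax": 0,"ay": 0,"az": 0,"tx": 0,"ty": 0,"tz": 0,"fingers": 0.4},{"ax": 0,"ay": 0,"az": 0,"tx": 0,"ty": 0,"tz": 0,"fingers": 0.4},{"ax": 0,"ay": 0,"az": 0,"tx": 0,"ty": 0,"tz": 0,"fingers": 0.4},{"ax": 0,"ay": 0,"az": 0,"tx": 0,"ty": 0,"tz": 0,"fingers": 0.4},{"ax": 0,"ay": 0,"az": 0,"tx": 0,"ty": 0,"tz": 0,"fingers": 0.4}]}}

```text
time: 11.7
ee_pos: [544.8, 200.0, 172.0]
eef_rot: [[0.429, -0.904, 0.0], [-0.904, -0.429, 0.0], [-0.0, -0.0, -1.0]]
force: [-0.1, -0.3, -0.2]
finger_gap: 59.5
```

```bash
python3 - <<'E'
from h import *
s=st();R=s['eef_rot'];print(np.degrees(np.arctan2(R[1,0],R[0,0])))
c,im=grab('wrist',6)
for s,ce in redmarks(im,(150,50,500,330)): print(s,ce,onz(c,*ce,34.5)[:2],onz(c,*ce,30)[:2])
E
```

```text
t 11.7 p [544.8 200.  172. ] F [-0.1 -0.3 -0.2] gap 59.498084731240844
-64.62475084827888
[192 159  14   1  14] [198.5 159. ] [545.50061852 299.19691334] [544.02745564 300.63709872]
[265 212  18   3  38] [273.34210526 212.57894737] [530.54390204 234.31661582] [528.74673281 234.35130364]
[361 212  18   2  36] [369.5 212.5] [562.24445021 167.48855688] [561.13400784 166.07555291]
[150 290  10   9  53] [153.1509434  293.50943396] [420.23685096 298.15376892] [416.05010743 299.57135674]
```

View pics/wrist6.png

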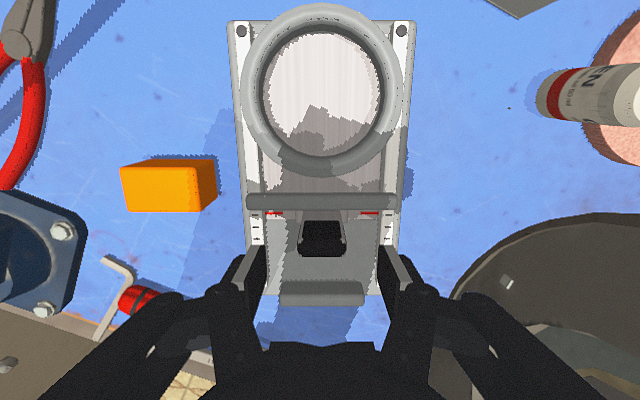

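{"method": "move_arm", "body": {"targets": [{"ax": 0,"ay": 0,"az": 0,"tx": 0,"ty": 0,"tz": -0.4,"fingers": 0.2},{"ax": 0,"ay": 0,"az": 0,"tx": 0,"ty": 0,"tz": -0.5,"fingers": 0.2},{"ax": 0,"ay": 0,"az": 0,"tx": 0,"ty": 0,"tz": -0.22,"fingers": 0.2},{"ax": 0,"ay": 0,"az": 0,"tx": 0,"ty": 0,"tz": 0,"fingers": 0.1},{"ax": 0,"ay": 0,"az": 0,"tx": 0,"ty": 0,"tz": 0,"fingers": -0.2},{"ax": 0,"ay": 0,"az": 0,"tx": 0,"ty": 0,"tz": 0,"fingers": -1},{"ax": 0,"ay": 0,"az": 0,"tx": 0,"ty": 0,"tz": 0,"fingers": -1},{"ax": 0,"ay": 0,"az": 0,"tx": 0,"ty": 0,"tz": 0,"fingers": -1},{"ax": 0,"ay": 0,"az": 0,"tx": 0,"ty": 0,"tz": 0,"fingers": -1},{"ax": 0,"ay": 0,"az": 0,"tx": 0,"ty": 0,"tz": 0,"fingers": -1}], "squeeze": 60}}

```text
time: 13.0
ee_pos: [545.2, 200.2, 127.8]
eef_rot: [[0.429, -0.904, 0.001], [-0.904, -0.429, 0.001], [-0.0, -0.001, -1.0]]
force: [-0.7, 0.2, 6.4]
finger_gap: 28.4
```

{"method": "move_arm", "body": {"targets": [{"ax": 0,"ay": 0,"az": 0,"tx": -0.1,"ty": -0.047,"tz": 0,"fingers": -1},{"ax": 0,"ay": 0,"az": 0,"tx": -0.15,"ty": -0.071,"tz": 0,"fingers": -1},{"ax": 0,"ay": 0,"az": 0,"tx": -0.15,"ty": -0.071,"tz": 0,"fingers": -1},{"ax": 0,"ay": 0,"az": 0,"tx": -0.15,"ty": -0.071,"tz": 0,"fingers": -1},{"ax": 0,"ay": 0,"az": 0,"tx": -0.15,"ty": -0.071,"tz": 0,"fingers": -1},{"ax": 0,"ay": 0,"az": 0,"tx": -0.12,"ty": -0.057,"tz": 0,"fingers": -1},{"ax": 0,"ay": 0,"az": 0,"tx": -0.05,"ty": -0.024,"tz": 0,"fingers": -1},{"ax": 0,"ay": 0,"az": 0,"tx": 0,"ty": 0,"tz": 0,"fingers": -1},{"ax": 0,"ay": 0,"az": 0,"tx": 0,"ty": 0,"tz": 0,"fingers": -1},{"ax": 0,"ay": 0,"az": 0,"tx": 0,"ty": 0,"tz": 0,"fingers": -1}]}}

```text
time: 14.25
ee_pos: [513.3, 185.2, 127.8]
eef_rot: [[0.429, -0.903, 0.009], [-0.903, -0.429, 0.003], [0.001, -0.009, -1.0]]
force: [6.0, 3.1, -0.2]
finger_gap: 28.5
```

```bash
python3 - <<'E'
from h import *
s=st()
c,im=grab('wrist',7)
L=[]
for s,ce in redmarks(im,(200,180,440,330)): print(s,ce,onz(c,*ce,34.5)[:2],onz(c,*ce,30)[:2])
cv2.imwrite('pics/w7c.png',cv2.resize(im[180:330,200:440],None,fx=3.3,fy=3.3,interpolation=cv2.INTER_CUBIC))
E
```

```text
t 14.25 p [513.3 185.2 127.8] F [ 6.   3.1 -0.2] gap 28.549657935893517
[252 236  22   3  66] [262.5 237. ] [499.71261382 219.34180082] [497.47352994 219.38740552]
[370 236  22   3  66] [380.5 237. ] [531.11717772 152.94614925] [529.73853786 151.17259983]
[232 243  17   6  71] [239.92957746 245.52112676] [488.25978604 229.97215842] [485.70690964 230.30902103]
[395 243  17   5  81] [402.80246914 244.9382716 ] [532.3529303  137.67882177] [531.00814845 135.48696753]
```

View pics/w7c.png

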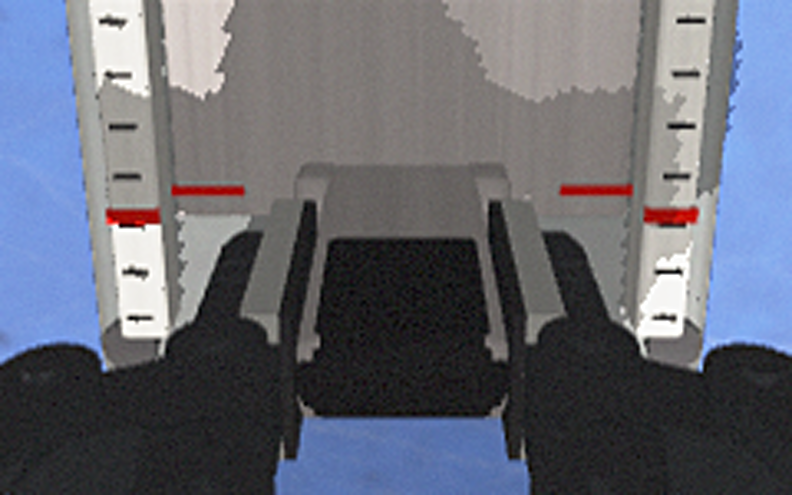

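{"method": "move_arm", "body": {"targets": [{"ax": 0,"ay": 0,"az": 0,"tx": -0.043,"ty": -0.02,"tz": 0,"fingers": -1},{"ax": 0,"ay": 0,"az": 0,"tx": -0.043,"ty": -0.02,"tz": 0,"fingers": -1},{"ax": 0,"ay": 0,"az": 0,"tx": 0,"ty": 0,"tz": 0,"fingers": -1},{"ax": 0,"ay": 0,"az": 0,"tx": 0,"ty": 0,"tz": 0,"fingers": -1},{"ax": 0,"ay": 0,"az": 0,"tx": 0,"ty": 0,"tz": 0,"fingers": -1},{"ax": 0,"ay": 0,"az": 0,"tx": 0,"ty": 0,"tz": 0,"fingers": -1},{"ax": 0,"ay": 0,"az": 0,"tx": 0,"ty": 0,"tz": 0,"fingers": -1},{"ax": 0,"ay": 0,"az": 0,"tx": 0,"ty": 0,"tz": 0,"fingers": -1},{"ax": 0,"ay": 0,"az": 0,"tx": 0,"ty": 0,"tz": 0,"fingers": -1},{"ax": 0,"ay": 0,"az": 0,"tx": 0,"ty": 0,"tz": 0,"fingers": -1}]}}

```text
time: 15.55
ee_pos: [510.1, 183.6, 127.8]
eef_rot: [[0.429, -0.903, 0.009], [-0.903, -0.429, 0.003], [0.001, -0.01, -1.0]]
force: [6.8, 3.3, 0.4]
finger_gap: 28.2
```

```bash
python3 - <<'E'
from h import *
s=st()
c,im=grab('wrist',8)
for s,ce in redmarks(im,(200,180,440,330)): print(s,ce,onz(c,*ce,34.5)[:2],onz(c,*ce,30)[:2])
cv2.imwrite('pics/w8c.png',cv2.resize(im[180:330,200:440],None,fx=3.3,fy=3.3,interpolation=cv2.INTER_CUBIC))
E
```

```text
t 15.55 p [510.1 183.6 127.8] F [6.8 3.3 0.4] gap 28.209667981406582
[252 236  22   3  66] [262.5 237. ] [496.50368455 217.81025398] [494.26698412 217.85636833]
[369 236  23   4  68] [380.47058824 237.04411765] [527.87140126 151.41498798] [526.49396542 149.64231834]
[232 238  16   5  80] [239.5 240. ] [488.48396145 230.01973715] [486.02757451 230.40030928]
[395 238  17   5  71] [403.50704225 239.73239437] [532.4229538  137.53503123] [531.17019991 135.38214408]
```

View pics/w8c.png

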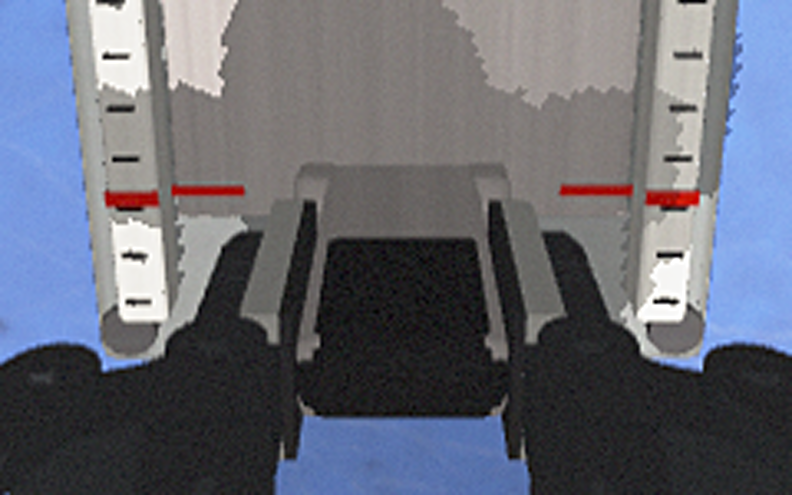

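{"method": "move_arm", "body": {"targets": [{"ax": 0,"ay": 0,"az": 0,"tx": 0,"ty": 0,"tz": 0,"fingers": 0},{"ax": 0,"ay": 0,"az": 0,"tx": 0,"ty": 0,"tz": 0,"fingers": 0.4},{"ax": 0,"ay": 0,"az": 0,"tx": 0,"ty": 0,"tz": 0,"fingers": 0.4},{"ax": 0,"ay": 0,"az": 0,"tx": 0,"ty": 0,"tz": 0,"fingers": 0.4},{"ax": 0,"ay": 0,"az": 0,"tx": 0,"ty": 0,"tz": 0.3,"fingers": 0.4},{"ax": 0,"ay": 0,"az": 0,"tx": 0,"ty": 0,"tz": 0.9,"fingers": 0.4},{"ax": 0,"ay": 0,"az": 0,"tx": 0,"ty": 0,"tz": 1,"fingers": 0.8},{"ax": 0,"ay": 0,"az": 0,"tx": 0,"ty": 0.5,"tz": 0,"fingers": 0.8},{"ax": 0,"ay": 0,"az": 0,"tx": 0,"ty": 0.9,"tz": 0,"fingers": 0.8},{"ax": 0,"ay": 0,"az": 0,"tx": 0,"ty": 0.9,"tz": 0,"fingers": 0.8}]}}

```text
time: 16.85
ee_pos: [505.9, 275.6, 214.9]
eef_rot: [[0.429, -0.903, -0.001], [-0.903, -0.429, 0.0], [-0.001, 0.001, -1.0]]
force: [0.7, -0.3, 0.6]
finger_gap: 77.0
```

{"method": "move_arm", "body": {"targets": [{"ax": 0,"ay": 0,"az": 0,"tx": 0,"ty": 0.6,"tz": 0,"fingers": 0.8},{"ax": 0,"ay": 0,"az": 0,"tx": 0,"ty": 0.4,"tz": 0,"fingers": 0.8},{"ax": 0,"ay": 0,"az": 0,"tx": 0,"ty": 0,"tz": 0,"fingers": 0.8},{"ax": 0,"ay": 0,"az": 0,"tx": 0,"ty": 0,"tz": 0,"fingers": 0.8},{"ax": 0,"ay": 0,"az": 0,"tx": 0,"ty": 0,"tz": 0,"fingers": 0.8},{"ax": 0,"ay": 0,"az": 0,"tx": 0,"ty": 0,"tz": 0,"fingers": 0.8},{"ax": 0,"ay": 0,"az": 0,"tx": 0,"ty": 0,"tz": 0,"fingers": 0.8},{"ax": 0,"ay": 0,"az": 0,"tx": 0,"ty": 0,"tz": 0,"fingers": 0.8},{"ax": 0,"ay": 0,"az": 0,"tx": 0,"ty": 0,"tz": 0,"fingers": 0.8},{"ax": 0,"ay": 0,"az": 0,"tx": 0,"ty": 0,"tz": 0,"fingers": 0.8}]}}

```text
time: 18.1
ee_pos: [506.5, 314.0, 215.1]
eef_rot: [[0.429, -0.903, 0.0], [-0.903, -0.429, 0.0], [-0.0, -0.0, -1.0]]
force: [-1.2, -0.4, 0.6]
finger_gap: 77.1
```

```bash
python3 - <<'E'
from h import *
s=st();R=s['eef_rot'];print(np.degrees(np.arctan2(R[1,0],R[0,0])))
c,im=grab('wrist',9)
hsv=cv2.cvtColor(im,cv2.COLOR_BGR2HSV)
m=cv2.inRange(hsv,(8,150,120),(24,255,255))
k=max(cv2.findContours(m,0,1)[0],key=cv2.contourArea);print(cv2.boundingRect(k))
e=cv2.approxPolyDP(k,4,True)[:,0];
for p in e: print(p,onz(c,*map(float,p),40)[:2],onz(c,*map(float,p),0)[:2],hsv[p[1],p[0]])
for s,ce in redmarks(im,(200,60,640,330)): print(s,ce,onz(c,*ce,34.5)[:2],onz(c,*ce,30)[:2])
E
```

```text
t 18.1 p [506.5 314.  215.1] F [-1.2 -0.4  0.6] gap 77.11458034818264
-64.62111505091572
(292, 167, 62, 44)
[295 169] [522.34893143 346.95933428] [513.72798252 346.99866956] [ 14 255 171]
[295 210] [487.91125472 331.80186016] [473.67576043 329.3699972 ] [ 14 215 255]
[352 209] [510.85548362 285.55681085] [500.36070087 275.58538795] [ 10 187 205]
[350 168] [543.52827306 304.25924117] [538.36029735 297.33696832] [  8 173 165]
[200  83  22  80 901] [209.8290788  118.31298557] [530.02883499 429.06689557] [529.21801508 430.54417455]
[639 118   1   8   8] [639.  121.5] [681.93345739 101.58554948] [683.84769749  97.1880479 ]
[475 247  14   3  29] [481.72413793 248.44827586] [527.15883275 152.50845875] [526.29652706 149.02447765]
[387 248  26   5  51] [397.33333333 249.54901961] [491.2411266  225.56892405] [489.73448301 223.39559532]
[493 249  11   4  34] [497.79411765 250.26470588] [532.19127674 137.35697447] [531.41924948 133.60118661]
[260 274  20  25 316] [268.96518987 285.09493671] [401.28983784 322.88821526] [398.16953262 322.46072484]
[ 273  278   62   42 1258] [303.17567568 299.92845787] [400.02465788 284.45766939] [396.88165625 283.34076252]
```

View pics/wrist9.png

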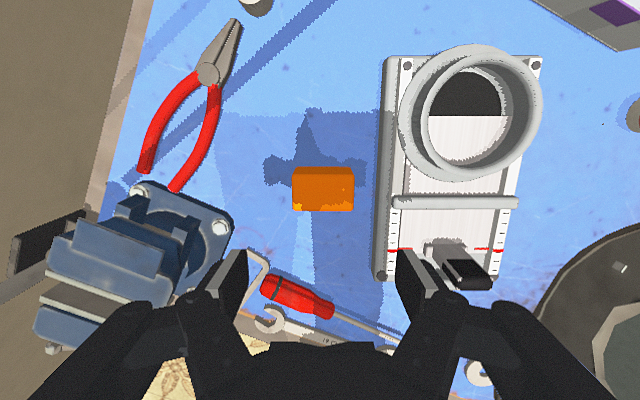

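```bash
python3 - <<'E'
from h import *
c,im=load('wrist',9)
hsv=cv2.cvtColor(im,cv2.COLOR_BGR2HSV)
print(hsv[164:214:2,325,2]); print(hsv[195,286:360,2])
cv2.imwrite('pics/w9c.png',cv2.resize(im[155:225,280:370],None,fx=8,fy=8,interpolation=cv2.INTER_CUBIC))
E
```

```text
[168 135 169 163 167 190 204 212 208 212 211 209 210 212 207 208 208 210
 212 208 240 239 238 243 206]
[240 239 240 241 248 255 184 202 208 210 207 208 210 207 208 212 205 209
 206 208 213 210 210 207 210 208 210 204 206 207 208 206 208 206 206 203
 209 204 211 207 208 210 207 205 207 206 210 209 205 209 206 210 209 205
 206 211 209 206 205 212 206 206 205 208 208 213 200 196 149 189 190 194
 197 198]
```

View pics/w9c.png

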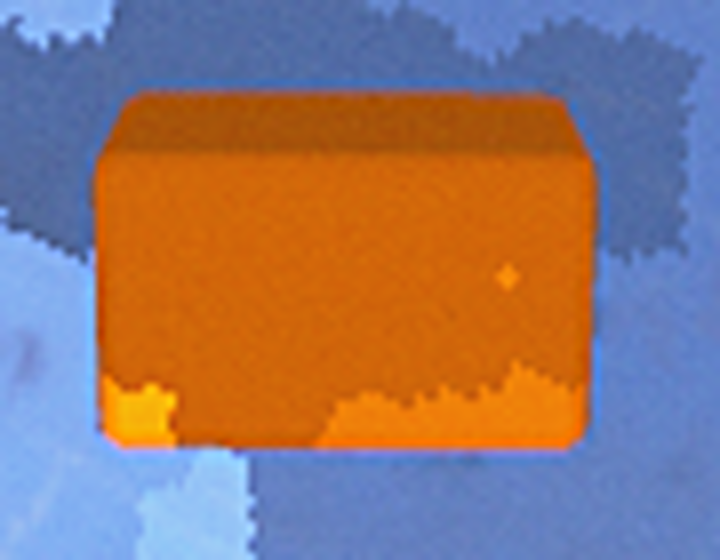

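```bash
python3 - <<'E'
from h import *
c,im=load('wrist',9)
P=np.array([onz(c,280+(x+.5)/8-.5,155+(y+.5)/8-.5,40)[:2] for x,y in [(97,152),(597,152),(590,449),(101,449)]])
print(P.round(1),P.mean(0))
w=[np.linalg.norm(P[i]-P[(i+1)%4]) for i in range(4)];print(w)
a=(P[0]+P[3]-P[1]-P[2]);print('ang long',np.degrees(np.arctan2(a[1],a[0])))
E
```

```text
[[517.4 347.9]
 [540.7 298.7]
 [509.9 283.7]
 [486.2 333.8]] [513.57312681 316.06564294]
[np.float64(54.44574627911018), np.float64(34.251178143581754), np.float64(55.424697395123076), np.float64(34.25235323859676)]
ang long 115.32603326427149
```

{"method": "move_arm", "body": {"targets": [{"ax": 0,"ay": 0,"az": 0,"tx": 0.18,"ty": 0.05,"tz": -0.3,"fingers": 0.6},{"ax": 0,"ay": 0,"az": 0,"tx": 0,"ty": 0,"tz": -0.8,"fingers": 0.6},{"ax": 0,"ay": 0,"az": 0,"tx": 0,"ty": 0,"tz": -0.8,"fingers": 0.6},{"ax": 0,"ay": 0,"az": 0,"tx": 0,"ty": 0,"tz": -0.7,"fingers": 0.6},{"ax": 0,"ay": 0,"az": 0,"tx": 0,"ty": 0,"tz": -0.5,"fingers": 0.6},{"ax": 0,"ay": 0,"az": 0,"tx": 0,"ty": 0,"tz": -0.23,"fingers": 0.6},{"ax": 0,"ay": 0,"az": 0,"tx": 0,"ty": 0,"tz": 0,"fingers": 0.6},{"ax": 0,"ay": 0,"az": 0,"tx": 0,"ty": 0,"tz": 0,"fingers": 0.6},{"ax": 0,"ay": 0,"az": 0,"tx": 0,"ty": 0,"tz": 0,"fingers": 0.6},{"ax": 0,"ay": 0,"az": 0,"tx": 0,"ty": 0,"tz": 0,"fingers": 0.6}]}}

```text
time: 19.4
ee_pos: [514.0, 316.1, 82.6]
eef_rot: [[0.429, -0.904, 0.001], [-0.904, -0.429, 0.001], [-0.0, -0.001, -1.0]]
force: [0.5, 0.2, 0.2]
finger_gap: 67.8
```

```bash
python3 - <<'E'
from h import *
s=st();R=s['eef_rot'];print(np.degrees(np.arctan2(R[1,0],R[0,0])))
c,im=grab('wrist',10)
E
```

```text
t 19.4 p [514.  316.1  82.6] F [0.5 0.2 0.2] gap 67.82022732001481
-64.62563688332298
```

View pics/wrist10.png

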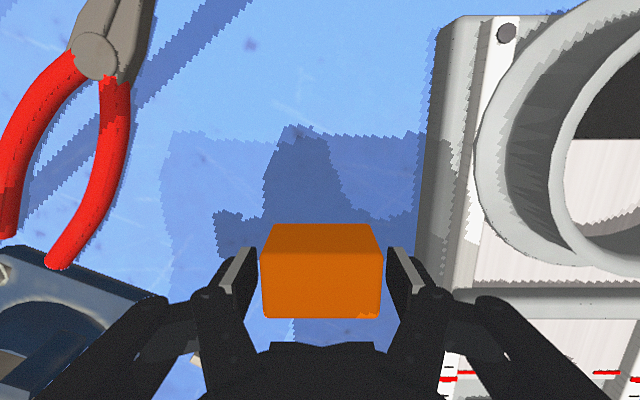

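{"method": "move_arm", "body": {"targets": [{"ax": 0,"ay": 0,"az": 0,"tx": 0,"ty": 0,"tz": 0,"fingers": 0.35},{"ax": 0,"ay": 0,"az": 0,"tx": 0,"ty": 0,"tz": 0,"fingers": -1},{"ax": 0,"ay": 0,"az": 0,"tx": 0,"ty": 0,"tz": 0,"fingers": -1},{"ax": 0,"ay": 0,"az": 0,"tx": 0,"ty": 0,"tz": 0,"fingers": -1},{"ax": 0,"ay": 0,"az": 0,"tx": 0,"ty": 0,"tz": 0,"fingers": -1},{"ax": 0,"ay": 0,"az": 0,"tx": 0,"ty": 0,"tz": 0,"fingers": -1},{"ax": 0,"ay": 0,"az": 0,"tx": 0,"ty": 0,"tz": 0,"fingers": -1},{"ax": 0,"ay": 0,"az": 0,"tx": 0,"ty": 0,"tz": 0,"fingers": -1},{"ax": 0,"ay": 0,"az": 0,"tx": 0,"ty": 0,"tz": 0.5,"fingers": -1},{"ax": 0,"ay": 0,"az": 0,"tx": 0,"ty": 0,"tz": 0.8,"fingers": -1}], "squeeze": 40}}

```text
time: 20.7
ee_pos: [512.3, 315.1, 132.2]
eef_rot: [[0.429, -0.904, -0.005], [-0.904, -0.429, -0.003], [0.001, 0.005, -1.0]]
force: [0.6, 0.5, -0.5]
finger_gap: 55.3
```

{"method": "move_arm", "body": {"targets": [{"ax": 0,"ay": 0,"az": 0,"tx": 0,"ty": 0,"tz": 0.9,"fingers": -1},{"ax": 0,"ay": 0,"az": 0,"tx": 0,"ty": -0.14,"tz": 0.35,"fingers": -1},{"ax": 0,"ay": 0,"az": 0,"tx": 0.085,"ty": -0.5,"tz": 0,"fingers": -1},{"ax": 0,"ay": 0,"az": 0,"tx": 0.1,"ty": -0.6,"tz": 0,"fingers": -1},{"ax": 0,"ay": 0,"az": 0,"tx": 0.1,"ty": -0.6,"tz": 0,"fingers": -1},{"ax": 0,"ay": 0,"az": 0,"tx": 0.1,"ty": -0.6,"tz": 0,"fingers": -1},{"ax": 0,"ay": 0,"az": 0,"tx": 0.1,"ty": -0.6,"tz": 0,"fingers": -1},{"ax": 0,"ay": 0,"az": 0,"tx": 0,"ty": 0,"tz": 0,"fingers": -1},{"ax": 0,"ay": 0,"az": 0,"tx": 0,"ty": 0,"tz": 0,"fingers": -1},{"ax": 0,"ay": 0,"az": 0,"tx": 0,"ty": 0,"tz": 0,"fingers": -1}]}}

```text
time: 21.95
ee_pos: [532.6, 195.6, 183.4]
eef_rot: [[0.43, -0.903, -0.001], [-0.903, -0.43, 0.001], [-0.001, 0.001, -1.0]]
force: [1.0, 0.7, -1.2]
finger_gap: 55.1
```

```bash
python3 - <<'E'
from h import *
s=st();R=s['eef_rot'];print(np.degrees(np.arctan2(R[1,0],R[0,0])),R.round(4))
c,im=grab('wrist',11)
cv2.imwrite('pics/w11c.png',cv2.resize(im[160:360,200:440],None,fx=3,fy=3,interpolation=cv2.INTER_CUBIC))
E
```

```text
t 21.95 p [532.6 195.6 183.4] F [ 1.   0.7 -1.2] gap 55.14893258901921
-64.50953924000538 [[ 4.304e-01 -9.027e-01 -1.100e-03]
 [-9.027e-01 -4.304e-01  7.000e-04]
 [-1.100e-03  7.000e-04 -1.000e+00]]
```

View pics/w11c.png

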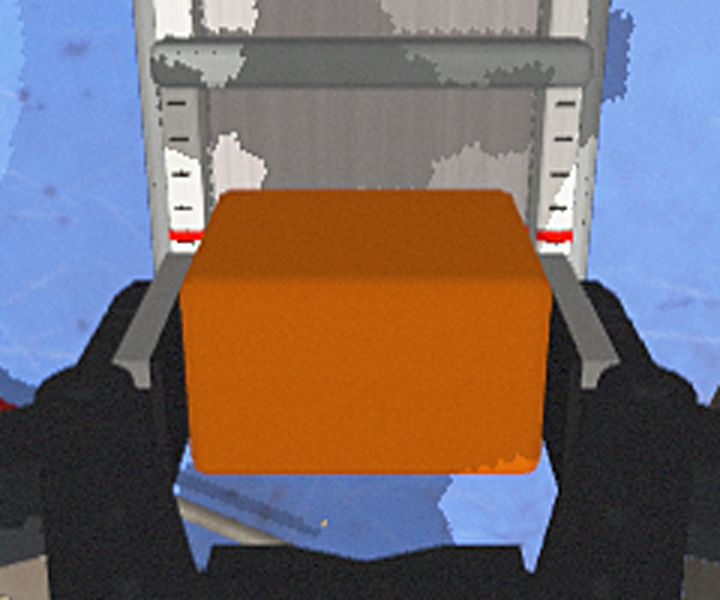

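```bash
cat >> h.py <<'E'
O=np.array([544.85,200.05]);A=np.radians(25.35)
ex=np.array([np.cos(A),np.sin(A)]);ey=np.array([-ex[1],ex[0]])
def U(p): d=np.array(p)[:2]-O;return np.round([d@ex,d@ey],1)
E
python3 - <<'E'
from h import *
c,im=load('wrist',11)
z=183.4-82.5
for (x,y),zz in [((181,279),z+40),((550,279),z+40),((542,474),z+40),((189,474),z+40),((222,189),z),((510,189),z)]:
    print(U(onz(c,200+(x+.5)/3-.5,160+(y+.5)/3-.5,zz)))
for (x,y),zz in [((151,88),44),((592,86),44),((175,236),34.5),((562,236),34.5)]:
    print('fix',U(onz(c,200+(x+.5)/3-.5,160+(y+.5)/3-.5,zz)))
print('tcp',U((532.6,195.6)))
E
```

```text
[ 4.1 28.3]
[  4.2 -25.4]
[-29.8 -26.3]
[-29.9  29.2]
[ 2.2 28.8]
[  2.3 -26.1]
fix [ 6.8 55.6]
fix [  7.6 -55.5]
fix [-38.3  54.5]
fix [-38.1 -53.2]
tcp [-13.    1.2]
```

```bash
python3 - <<'E'
from h import *
c,im=load('wrist',9)
f=lambda x,y,z:U(onz(c,280+(x+.5)/8-.5,155+(y+.5)/8-.5,z))
print(f(97,152,40),f(597,152,40),f(135,91,0),f(565,91,0))
s=st()
print(U(s['ee_pos']))
E
```

```text
[ 38.5 145.4] [38.5 90.9] [ 37.9 144.6] [37.9 90.6]
t 22.0 p [532.7 195.6 183.5] F [-0.2 -0.4 -1.4] gap 55.25830450054359
[-12.9   1.2]
```

{"method": "move_arm", "body": {"targets": [{"ax": 0,"ay": 0,"az": 0,"tx": 0.023,"ty": -0.025,"tz": 0,"fingers": -1},{"ax": 0,"ay": 0,"az": 0,"tx": 0,"ty": 0,"tz": 0,"fingers": -1},{"ax": 0,"ay": 0,"az": 0,"tx": 0,"ty": 0,"tz": -0.15,"fingers": -1},{"ax": 0,"ay": 0,"az": 0,"tx": 0,"ty": 0,"tz": -0.3,"fingers": -1},{"ax": 0,"ay": 0,"az": 0,"tx": 0,"ty": 0,"tz": -0.3,"fingers": -1},{"ax": 0,"ay": 0,"az": 0,"tx": 0,"ty": 0,"tz": -0.3,"fingers": -1},{"ax": 0,"ay": 0,"az": 0,"tx": 0,"ty": 0,"tz": -0.25,"fingers": -1},{"ax": 0,"ay": 0,"az": 0,"tx": 0,"ty": 0,"tz": -0.1,"fingers": -1},{"ax": 0,"ay": 0,"az": 0,"tx": 0,"ty": 0,"tz": 0,"fingers": -1},{"ax": 0,"ay": 0,"az": 0,"tx": 0,"ty": 0,"tz": 0,"fingers": -1}]}}

```text
time: 23.25
ee_pos: [534.4, 193.4, 128.3]
eef_rot: [[0.428, -0.904, 0.001], [-0.904, -0.428, 0.0], [0.0, -0.001, -1.0]]
force: [0.1, -0.5, -0.8]
finger_gap: 55.4
```

```bash
python3 - <<'E'
from h import *
s=st();print(U(s['ee_pos']),s['eef_rot'].round(4))
c,im=grab('wrist',12);c,im2=grab('side',12)
cv2.imwrite('pics/w12c.png',cv2.resize(im[160:360,200:440],None,fx=3,fy=3,interpolation=cv2.INTER_CUBIC))
cv2.imwrite('pics/s12c.png',cv2.resize(im2[160:250,230:350],None,fx=6,fy=6,interpolation=cv2.INTER_CUBIC))
E
```

```text
t 23.25 p [534.4 193.4 128.3] F [ 0.1 -0.5 -0.8] gap 55.42675681206252
[-12.3  -1.5] [[ 4.284e-01 -9.036e-01  1.000e-03]
 [-9.036e-01 -4.284e-01  4.000e-04]
 [ 0.000e+00 -1.000e-03 -1.000e+00]]
```

View pics/w12c.png

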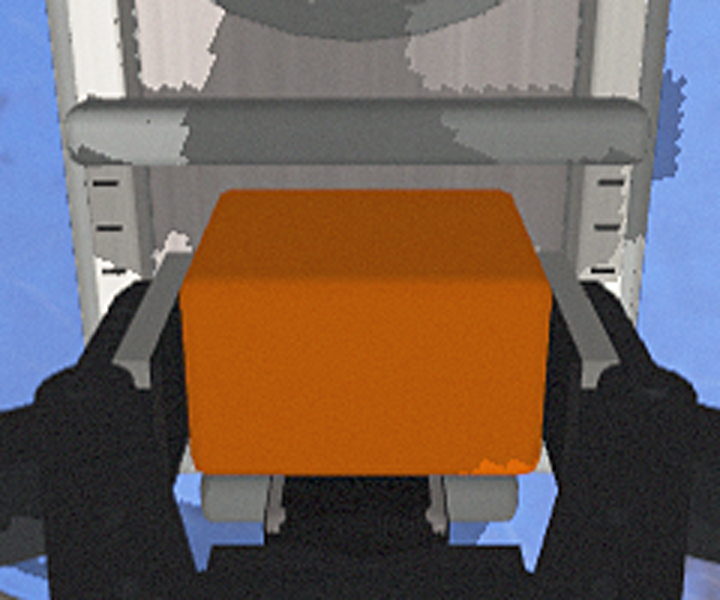

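View pics/s12c.png

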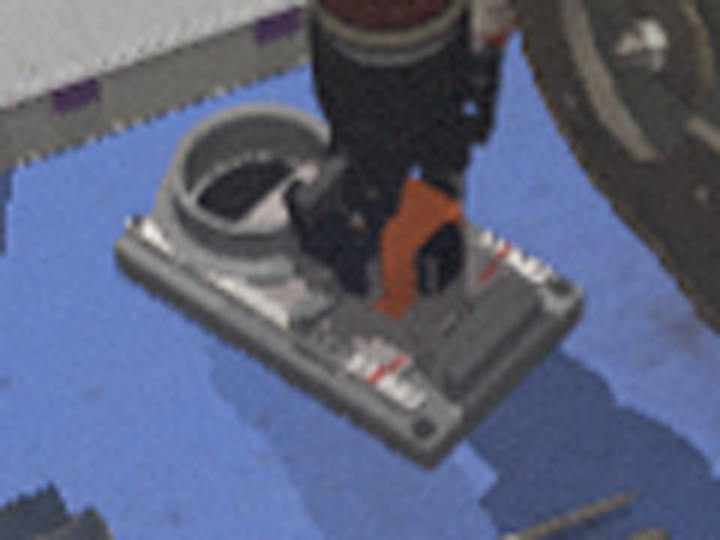

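```bash
python3 - <<'E'
from h import *
c,im=load('wrist',12)
z=128.3-82.5
for n,(x,y),zz in [('top',(181,280),z+40),('top',(551,280),z+40),('top',(542,474),z+40),('top',(189,474),z+40),('bot',(221,189),z),('bot',(513,189),z),
 ('railin',(134,40),34.5),('railin',(584,40),34.5),('stop',(70,160),44),('stop',(645,160),44),('tick',(105,228),34.5),('tick',(610,228),34.5),('grip',(283,476),93),('grip',(430,476),93)]:
    print(n,U(onz(c,200+(x+.5)/3-.5,160+(y+.5)/3-.5,zz)))
E
```

```text
top [ 4.8 25.5]
top [  4.7 -28.4]
top [-29.1 -29.1]
top [-29.1  26.4]
bot [ 3.1 26.1]
bot [  3.1 -29.5]
railin [29.7 43.5]
railin [ 29.6 -43.8]
stop [ 8.4 55. ]
stop [  8.3 -54.8]
tick [-10.   52.7]
tick [-10.1 -52.2]
grip [-23.5  10.8]
grip [-23.6 -10.9]
```

{"method": "move_arm", "body": {"targets": [{"ax": 0,"ay": 0,"az": 0,"tx": -0.02,"ty": 0.031,"tz": 0,"fingers": -1},{"ax": 0,"ay": 0,"az": 0,"tx": 0,"ty": 0,"tz": 0,"fingers": -1},{"ax": 0,"ay": 0,"az": 0,"tx": 0,"ty": 0,"tz": -0.08,"fingers": -1},{"ax": 0,"ay": 0,"az": 0,"tx": 0,"ty": 0,"tz": -0.1,"fingers": -1},{"ax": 0,"ay": 0,"az": 0,"tx": 0,"ty": 0,"tz": -0.1,"fingers": -1},{"ax": 0,"ay": 0,"az": 0,"tx": 0,"ty": 0,"tz": -0.06,"fingers": -1},{"ax": 0,"ay": 0,"az": 0,"tx": 0,"ty": 0,"tz": -0.04,"fingers": -1},{"ax": 0,"ay": 0,"az": 0,"tx": 0,"ty": 0,"tz": 0,"fingers": -1},{"ax": 0,"ay": 0,"az": 0,"tx": 0,"ty": 0,"tz": 0,"fingers": -1},{"ax": 0,"ay": 0,"az": 0,"tx": 0,"ty": 0,"tz": 0,"fingers": -1}]}}

```text
time: 24.6
ee_pos: [533.3, 194.6, 112.8]
eef_rot: [[0.428, -0.904, 0.0], [-0.904, -0.428, 0.0], [-0.0, -0.0, -1.0]]
force: [0.3, 0.2, -2.0]
finger_gap: 55.3
```

```bash
python3 - <<'E'
from h import *
s=st();print(U(s['ee_pos']),s['eef_rot'].round(4),s['wrist_torque'])
c,im=grab('wrist',13)
cv2.imwrite('pics/w13c.png',cv2.resize(im[160:360,200:440],None,fx=3,fy=3,interpolation=cv2.INTER_CUBIC))
E
```

```text
t 24.6 p [533.3 194.6 112.8] F [ 0.3  0.2 -2. ] gap 55.32149436810817
[-12.7  -0. ] [[ 4.284e-01 -9.036e-01  3.000e-04]
 [-9.036e-01 -4.284e-01  2.000e-04]
 [-1.000e-04 -3.000e-04 -1.000e+00]] [0.02726126 0.02016509 0.04178702]
```

View pics/w13c.png

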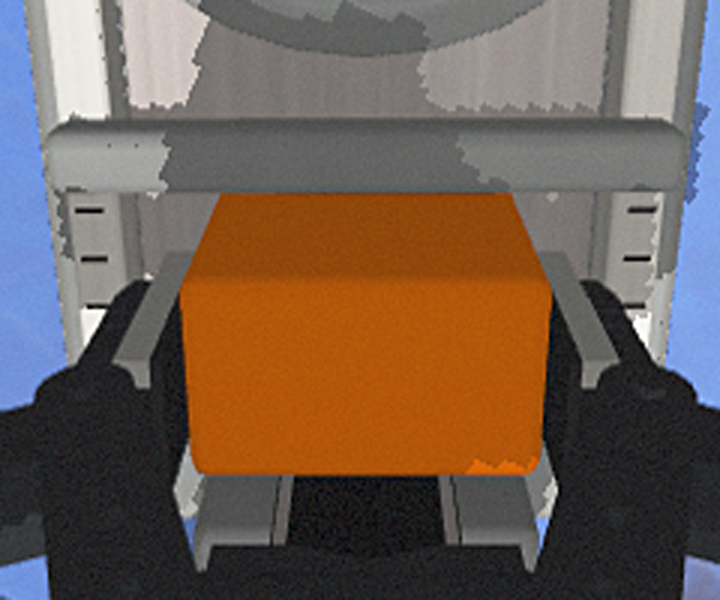

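{"method": "move_arm", "body": {"targets": [{"ax": 0,"ay": 0,"az": 0,"tx": 0,"ty": 0,"tz": -0.02,"fingers": -1},{"ax": 0,"ay": 0,"az": 0,"tx": 0,"ty": 0,"tz": -0.02,"fingers": -1},{"ax": 0,"ay": 0,"az": 0,"tx": 0,"ty": 0,"tz": 0,"fingers": -1},{"ax": 0,"ay": 0,"az": 0,"tx": 0,"ty": 0,"tz": 0,"fingers": -1},{"ax": 0,"ay": 0,"az": 0,"tx": 0,"ty": 0,"tz": 0,"fingers": -1},{"ax": 0,"ay": 0,"az": 0,"tx": 0,"ty": 0,"tz": 0,"fingers": -1},{"ax": 0,"ay": 0,"az": 0,"tx": 0,"ty": 0,"tz": 0,"fingers": -1},{"ax": 0,"ay": 0,"az": 0,"tx": 0,"ty": 0,"tz": 0,"fingers": -1},{"ax": 0,"ay": 0,"az": 0,"tx": 0,"ty": 0,"tz": 0,"fingers": -1},{"ax": 0,"ay": 0,"az": 0,"tx": 0,"ty": 0,"tz": 0,"fingers": -1}]}}

```text
time: 25.9
ee_pos: [533.4, 194.6, 112.2]
eef_rot: [[0.428, -0.904, 0.0], [-0.904, -0.428, 0.001], [-0.0, -0.001, -1.0]]
force: [-1.1, -0.0, 5.8]
finger_gap: 55.5
```

{"method": "move_arm", "body": {"targets": [{"ax": 0,"ay": 0,"az": 0,"tx": 0,"ty": 0,"tz": 0,"fingers": 0.4},{"ax": 0,"ay": 0,"az": 0,"tx": 0,"ty": 0,"tz": 0,"fingers": 0.5},{"ax": 0,"ay": 0,"az": 0,"tx": 0,"ty": 0,"tz": 0,"fingers": 0.55},{"ax": 0,"ay": 0,"az": 0,"tx": 0,"ty": 0,"tz": 0,"fingers": 0.55},{"ax": 0,"ay": 0,"az": 0,"tx": 0,"ty": 0,"tz": 0,"fingers": 0.55},{"ax": 0,"ay": 0,"az": 0,"tx": 0,"ty": 0,"tz": 0.2,"fingers": 0.55},{"ax": 0,"ay": 0,"az": 0,"tx": 0,"ty": 0,"tz": 0.5,"fingers": 0.55},{"ax": 0,"ay": 0,"az": 0,"tx": 0,"ty": 0,"tz": 0.8,"fingers": 0.55},{"ax": 0,"ay": 0,"az": 0,"tx": 0,"ty": 0,"tz": 0.8,"fingers": 0.55},{"ax": 0,"ay": 0,"az": 0,"tx": 0,"ty": 0,"tz": 0.8,"fingers": 0.55}]}}

```text
time: 27.15
ee_pos: [533.2, 194.5, 236.7]
eef_rot: [[0.428, -0.904, 0.001], [-0.904, -0.428, 0.0], [0.0, -0.001, -1.0]]
force: [-0.1, 1.1, -0.1]
finger_gap: 66.2
```

{"method": "move_arm", "body": {"targets": [{"ax": 0,"ay": 0,"az": 0,"tx": 0.1,"ty": 0.05,"tz": 0,"fingers": 0.55},{"ax": 0,"ay": 0,"az": 0,"tx": 0,"ty": 0,"tz": 0,"fingers": 0.55},{"ax": 0,"ay": 0,"az": 0,"tx": 0,"ty": 0,"tz": 0,"fingers": 0.55},{"ax": 0,"ay": 0,"az": 0,"tx": 0,"ty": 0,"tz": 0,"fingers": 0.55},{"ax": 0,"ay": 0,"az": 0,"tx": 0,"ty": 0,"tz": 0,"fingers": 0.55},{"ax": 0,"ay": 0,"az": 0,"tx": 0,"ty": 0,"tz": 0,"fingers": 0.55},{"ax": 0,"ay": 0,"az": 0,"tx": 0,"ty": 0,"tz": 0,"fingers": 0.55},{"ax": 0,"ay": 0,"az": 0,"tx": 0,"ty": 0,"tz": 0,"fingers": 0.55},{"ax": 0,"ay": 0,"az": 0,"tx": 0,"ty": 0,"tz": 0,"fingers": 0.55},{"ax": 0,"ay": 0,"az": 0,"tx": 0,"ty": 0,"tz": 0,"fingers": 0.55}]}}

```text
time: 28.4
ee_pos: [537.3, 196.6, 235.1]
eef_rot: [[0.429, -0.904, 0.0], [-0.904, -0.429, 0.0], [-0.0, -0.0, -1.0]]
force: [0.6, 0.0, -1.1]
finger_gap: 66.2
```

```bash
python3 - <<'E'
from h import *
s=st();print(U(s['ee_pos']))
c,im=grab('wrist',14);c2,im2=grab('side',14)
for q,ce in redmarks(im,(200,120,440,330)): print(q,ce,U(onz(c,*ce,34.5)),U(onz(c,*ce,30)))
cv2.imwrite('pics/w14c.png',cv2.resize(im[130:310,220:420],None,fx=3.3,fy=3.3,interpolation=cv2.INTER_CUBIC))
cv2.imwrite('pics/s14c.png',cv2.resize(im2[160:250,230:350],None,fx=6,fy=6,interpolation=cv2.INTER_CUBIC))
E
```

```text
t 28.4 p [537.3 196.6 235.1] F [ 0.6  0.  -1.1] gap 66.2268318108481
[-8.3  0.1]
[278 219  13   2  24] [284.         219.54166667] [-36.6  38.1] [-38.3  38.7]
[354 219  12   2  23] [359.26086957 219.47826087] [-36.6 -38. ] [-38.3 -38.6]
[266 220  11   3  30] [271.23333333 220.93333333] [-38.1  51.1] [-39.8  51.9]
[367 220  11   3  31] [372.         220.93548387] [-38.1 -51. ] [-39.9 -51.8]
[200 260  19  26 328] [206.78353659 273.25304878] [-98.2 123.4] [-101.   125.5]
```

View pics/w14c.png

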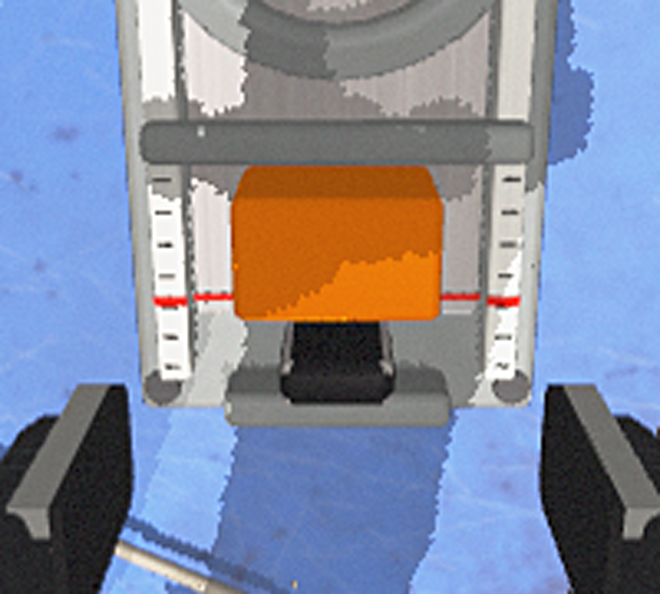

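View pics/s14c.png

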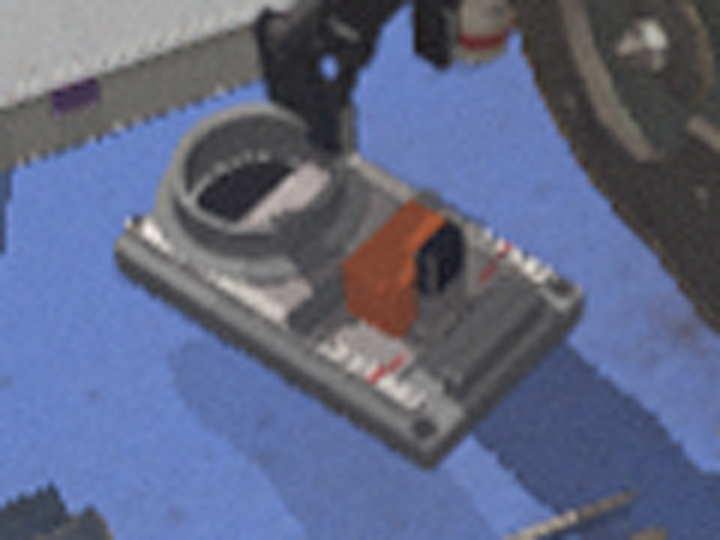

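```bash
python3 - <<'E'
from h import *
c,im=load('wrist',14)
for (x,y),z in [((231,197),70),((444,197),70),((441,321),70),((234,321),70)]:
    print(U(onz(c,220+(x+.5)/3.3-.5,130+(y+.5)/3.3-.5,z)))
im=cv2.imread('pics/side14.png');a=cv2.imread('pics/side0.png')
print(cv2.countNonZero(cv2.inRange(cv2.absdiff(im,a)[215:300,215:350].max(2),60,255)))
E
```

```text
[ 4.5 27.2]
[  4.5 -27.6]
[-29.9 -28. ]
[-29.9  27.6]
189
```

View pics/side14.png

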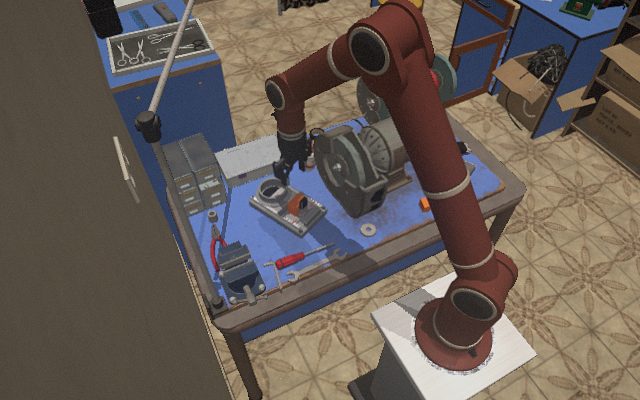

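```bash
python3 - <<'E'
from h import *
print(arm.sign_off());st()
E
```

```text
the job is handed in; nothing more can be done
None
the job is handed in; nothing more can be done
```

The gate now stands open at the red mark, and the keeper block holds it there. It sits crosswise and flat on the plate between the tab and the rear stop. I handed the job in at about 28.5 s of the 64 s allowed.

I lifted the larger block out by its sides and put it down on the free spot, turned a quarter. I then pulled the tab until the plate marks met the red rail marks, regripped the block by its ends and lowered it in.

**Last checks, from the final pictures:**
- **Gate opening:** about 38.3 mm, which leaves about 3.3 mm of play.
- **Block position:** centre about 0.4 mm from the middle of the gap along the track and 0.2 mm off sideways. It is square to the track, and I felt it touch down at about 6 N.
- **Surroundings:** in the side view the red screwdriver, the spanner and the bush are where they were, and the arm is clear of everything.

**Disagreements:**
- **Lean in the hand:** while I carried the block, its top and bottom edges disagreed by about 1 to 2 mm, possibly a slight lean. It looks flat now that it is down.
- **First pull short:** the first pull stopped about 3.5 mm short of the mark, and a second small pull corrected it.

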